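Right the fallen seed bottle against the splash panel

TASK

The square white seed bottle has fallen over in front of the grey upright panel. Without lifting its foot off the bench, raise its green-capped end and let it lean by itself on the panel, steep but clearly leaning (about 30 degrees off upright); then push its foot in so that the cap climbs the panel until the bottle stands upright at the yellow bay tag. Finish by pressing it home, flush against the panel, with a steady push of about 10 N for a moment, let go, never press the panel with more than 15 N, and leave the two jars and everything else on the bench where they are.

Things in the scene. Friction and masses are not known exactly. Their poses are not given: they have to be found in the camera images.
- bottle: Fallen white square bottle, 200 mm tall, 0.25 to 0.35 kg: body 50 x 50 x 140 mm with sharp foot edges, neck 42 mm in diameter, green cap. Origin: centre of its foot (underside). z: foot to cap; x, y: normal to its side faces. Centre of mass about 80 mm from the foot. Starts lying on a side face, axis 25 mm above the bench, cap roughly towards the panel. Friction about 0.35 to 0.55.
- bottle_cap (a point): Centre of the top of the bottle's round green cap (38 mm in diameter, the last 40 mm of the bottle), 200 mm from the foot. Leaning with this end on the panel, the bottle stays by itself at 23 to 40 degrees off upright; flatter, it slides down or jams when its foot is pushed; below about 17 degrees it tips back onto its foot by itself.
- panel: Stand of the upright grey steel panel (plate 460 mm long, 215 mm high, 6 mm thick, feet and brackets behind). Origin: on the bench, under the middle of the nominal front face. x: along the panel; y: horizontal, into the panel; z up. Work side: y below 0. The plate is clamped in slots: its real front face lies anywhere from y = -9 to +9 mm, so find it by touch. Rigid; limit 15 N.
- bay_tag: Yellow tag, 60 mm wide, clipped on the panel's top edge: marks the bay. Look only, nothing to hit. Origin: on the bench at the panel's nominal front face, straight below the tag's middle; axes as the panel's.
- jar_amber: Amber jar with black lid, 60 mm in diameter, 85 mm tall, standing near the panel about 140 mm to one side of the bay. Origin: centre of its underside, z up. Not to be disturbed.
- jar_blue: Blue jar with white lid, 60 mm in diameter, 85 mm tall, standing near the panel about 140 mm to the other side of the bay. Origin: centre of its underside, z up. Not to be disturbed.
- tray: Clear germination tray with green sprouts, 180 x 260 x 55 mm, behind the panel. Origin: centre of its underside. Bystander.
- forceps: Steel forceps lying on the bench, 120 mm long, 6 mm high. Origin: middle, on the bench. Bystander.
- dish: Flat round clear dish, 93 mm in diameter, 15 mm high. Origin: centre of its underside. Bystander.
- beaker: Open glass beaker, 70 mm in diameter, 90 mm tall. Origin: centre of its underside. Bystander.
There are look-alikes about, which are no part of the job. Of the things that look like the bottle, the smallest one is meant.

How it is judged:
By the outcome, as a careful person would: the job done as asked, in the order asked, and still so for the second after the job is handed in, with the robot touching nothing.
It also fails if it takes over 72 s, if anything falls off the work surface, if the arm or the gripper's body presses on something with over 40 N, if the wrist force passes 120 N, or if a joint passes its speed limit or range.

ROBOT

A 7-joint arm with a two-finger parallel gripper is mounted at the origin on the work surface. World frame = base frame: x ahead of the robot, y to its left, z up, the work surface at z = 0. Lengths are in m, angles in degrees, forces in N, time in s.
With the tool pointing down it reaches from about 0.425 to 0.875 m from the base axis. Payload 4.7 kg.
Tool frame: the origin (TCP) lies between the finger pads; the fingertips stand 8 mm ahead of it and the grasp point (between the pads) lies 11 mm behind it (env.tip_extent is the distance from the TCP to the fingertips, in m); z points along the fingers, y is the line along which they close (so a half turn about z gives the same grasp; the last joint's range is limited). The gripper opens to 87 mm and grips with 3 to 60 N. Pads are 19 mm wide; open, the fingers measure 117 mm over their backs; the gripper's body (75 mm by 190 mm) begins 51 mm behind the grasp point.
Start: joints at [67.099, 18.392, -4.016, 83.108, 1.295, 78.541, -3.26], TCP at [0.261, -0.595, 0.231] pointing down, gripper open.
Joint ranges: [-163.93, 163.93], [-17.29, 119.83], [-79.2, 71.16], [3.27, 140.29], [-89.18, 269.18], [5.43, 117.66], [-154.24, 154.24]. Speed limits (degrees/s): [147.25, 147.25, 180, 180, 180, 180, 180].

INTERFACE

Orientations are given as [roll, pitch, yaw] about the fixed x, y, z axes, in that order (R = Rz(yaw) Ry(pitch) Rx(roll)).
In Python, from cell import sensors, vision, workorder, env gives the robot as it stands.
- The arm moves only by the tool drive_tool, never from a script. Its argument "moves" is a list of rows, each an object of numbers: "x", "y", "z": the shift along the tool's x, y, z in mm; "rx", "ry", "rz": the turn, a rotation vector about the tool's x, y, z in rad; "fingers": the closure, from -1 (fully open) to 1 (shut). In form: [{"x": .., "y": .., "z": .., "rx": .., "ry": .., "rz": .., "fingers": ..}, ...]. A call has 1 to 20 rows; each row is the pose to reach, as a shift and turn from the pose commanded when the call began, along the tool's axes at that moment; what a row does not reach only later rows make up. A row lasts 1/8 s, in which the tool goes at most 62.5 mm and 10.7 degrees, less where a joint would pass 70% of its speed; a pose out of reach is approached as far as the arm can. A call with a gripper value outside its range is refused whole. The fingers move at their own pace and stop on an object; "force" is the grip in N (left out, the last holds). Time passes only in rows, so rows that repeat a pose let the fingers close. It gives the time, the measured TCP pose, the force, the opening and the grip force at its end, in the units of the state.
- sensors.get_obs(): the state, without advancing time (a new reading comes with each control period).
- vision.read_camera(name): name is "side" or "top" or "wrist"; returns a dict with "image" (480x640x3 uint8, red, green, blue), "fx", "fy", "cx", "cy" (pixels), "R" (3x3) and "t" (3): a world point X has camera coordinates R X + t. Camera axes: x right, y down, z forward; pixel columns grow to the right and rows downward; lengths in m; the calibration is good to about 2 mm. A picture is of the moment at which its call begins. There is no depth.
- workorder.sign_off(): hands the job in; it is judged then, once.
The state is a dict: "time_s": time; "qpos": joint angles; "joint_velocities": joint speeds; "effort": joint torques, N m; "tool_pos": TCP position; "tool_rot": TCP orientation; "force": force on the tool from outside, world axes, zero at the start; "wrist_torque": the same for the moment, N m; "grip_width": finger opening in m; "grasp_force": force on a finger pad.
Only numpy, scipy, OpenCV 4.12 (cv2) and the standard library are available. Lean on these libraries where they do the work, as an engineer would, in place of code of your own. Each camera call takes 0.05 s, during which the arm holds its last target. There are 200 camera calls.

## Working session

There is one attempt and no reset: what is moved stays moved. The work goes in short steps, Python scripts to look and compute and a tool call to move; the robot and the scene stay as the last step left them, time stands still between calls to the robot, and variables do not carry over. Pictures are saved under pics/ and viewed, at most 10 in all, crops included, and the job is handed in when it is done.

Besides the shell and the picture viewer there is one more tool, called after "Call:" as name(argument=value, ...), one argument or row to a line, values as JSON. drive_tool: Moves the arm, as the interface text tells. Its arguments: {"type":"object","properties":{"moves":{"type":"array"},"force":{"type":"number"}},"required":["moves"]}

```bash
ls; mkdir -p pics; python3 - <<'E'
from cell import sensors, vision, workorder, env
import cv2,numpy as np
o=sensors.get_obs();print({k:np.round(v,3) for k,v in o.items()}, env.tip_extent)
for n in ("side","top"):
    c=vision.read_camera(n);cv2.imwrite(f"pics/{n}0.png",c["image"][:,:,::-1])
    print(n,c["fx"],c["fy"],c["cx"],c["cy"],np.round(c["R"],3).tolist(),np.round(c["t"],3), np.round(-np.array(c["R"]).T@c["t"],3))
E
```

```text
pics
{'time_s': np.float64(0.0), 'qpos': array([67.101, 18.439, -4.014, 83.175,  1.294, 78.541, -3.258]), 'joint_velocities': array([-0.044,  0.022,  0.032,  0.014, -0.043, -0.081,  0.006]), 'effort': array([-1.0000e-03, -4.9128e+01, -4.0500e-01, -3.1253e+01, -6.4000e-02,
        4.4000e-02,  0.0000e+00]), 'tool_pos': array([ 0.261, -0.595,  0.229]), 'tool_rot': array([-1.7989e+02,  5.0000e-03,  2.3710e+01]), 'force': array([0.992, 0.063, 0.405]), 'wrist_torque': array([ 0.025, -0.039, -0.014]), 'grasp_force': np.float64(0.0), 'grip_width': np.float64(0.087)} 0.008
side 511.3506191446293 511.3506191446293 325.3470641074302 236.7954517052056 [[0.944, -0.33, 0.005], [-0.169, -0.495, -0.852], [0.284, 0.804, -0.523]] [-0.565  0.141  1.27 ] [ 0.196 -1.137  0.787]
top 500.6083469730856 500.6083469730856 318.3888569905375 240.32942759241587 [[0.0, -1.0, 0.021], [-0.992, -0.003, -0.123], [0.123, -0.02, -0.992]] [-0.004  0.586  1.193] [0.436 0.022 1.256]
```

View pics/top0.png

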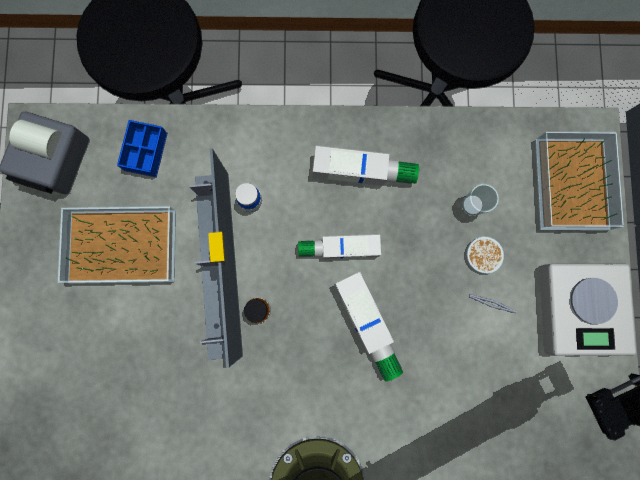

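View pics/side0.png

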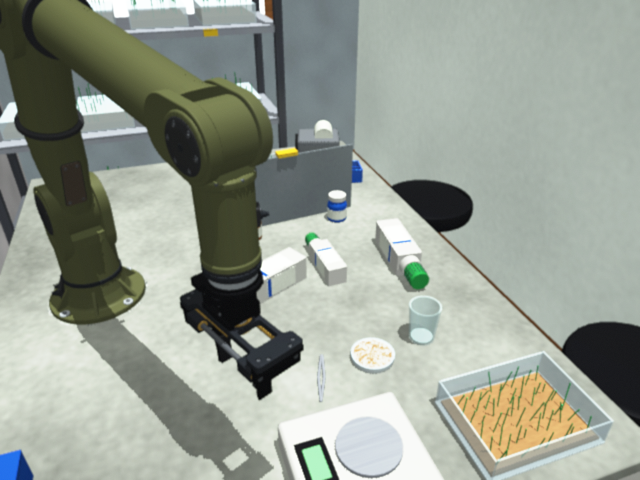

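Candidates in the top view: large white bottle (365,165), slim bottle (340,246), tilted large bottle (368,326). The slim one at (340,246) is the smallest and its cap points at the panel, so it is the one meant. The tag is at (216,246), the jars at (248,197) and (257,311). Next I measure them and confirm with a crop.

```bash
cat > h.py <<'E'
from cell import sensors, vision
import cv2,numpy as np
np.set_printoptions(precision=4,suppress=True)
def ray(c,p):
    d=np.array([(p[0]-c["cx"])/c["fx"],(p[1]-c["cy"])/c["fy"],1.]);R=np.array(c["R"])
    return -R.T@np.array(c["t"]),R.T@d
def plane(c,p,z):
    o,d=ray(c,p);return o+d*(z-o[2])/d[2]
def tri(c1,p1,c2,p2):
    o1,d1=ray(c1,p1);o2,d2=ray(c2,p2)
    s=np.linalg.lstsq(np.c_[d1,-d2],o2-o1,rcond=None)[0]
    a,b=o1+s[0]*d1,o2+s[1]*d2;return (a+b)/2,np.linalg.norm(a-b)
def blobs(c,lo,hi,amin=30):
    m=cv2.inRange(cv2.cvtColor(c["image"],cv2.COLOR_RGB2HSV),lo,hi)
    cs=cv2.findContours(m,cv2.RETR_EXTERNAL,cv2.CHAIN_APPROX_NONE)[0]
    return [(cv2.minAreaRect(k),cv2.contourArea(k),k) for k in cs if cv2.contourArea(k)>amin]
GREEN=((50,150,60),(75,255,255));YEL=((22,180,120),(32,255,255));WHITE=((0,0,215),(180,25,255))
E
python3 - <<'E'
from h import *
C={n:vision.read_camera(n) for n in("top","side")}
for n in C:
  for nm,r in (("g",GREEN),("y",YEL),("w",WHITE)):
    for b in blobs(C[n],*r):
      if n=="top" or nm!="w": print(n,nm,np.round(b[0][0],1),np.round(b[0][1],1),round(b[0][2],1),b[1])
t=C["top"]["image"][:,:,::-1]
a=cv2.resize(t[140:375,190:420],None,fx=2.5,fy=2.5,interpolation=cv2.INTER_CUBIC)
cv2.imwrite("pics/crop1.png",a)
E
```

```text
top g [389.4 367.8] [22.4 19.7] 63.4 385.5
top g [306. 248.] [14. 16.] 90.0 200.0
top g [407.5 171.9] [21.  18.8] 6.7 336.0
top y [216.1 246.5] [29.1 14. ] 86.2 361.0
top w [366.4 316.8] [86.8 26.8] 63.4 1967.0
top w [347.4 245.7] [19.6 64.9] 88.0 1014.5
top w [248.8 196.9] [10.2 18.6] 47.7 82.5
top w [355.3 162.6] [82.3 24. ] 6.5 1511.0
top w [ 28.9 134.6] [37.8  9.5] 14.0 235.5
side g [415.8 275.4] [26.  18.3] 54.5 382.0
side g [309.9 236.6] [ 5.8 10.8] 56.3 39.5
side y [286.3 153. ] [ 6.1 20.4] 80.5 97.5
side y [210.   32.5] [ 5. 12.] 90.0 52.5
```

View pics/crop1.png

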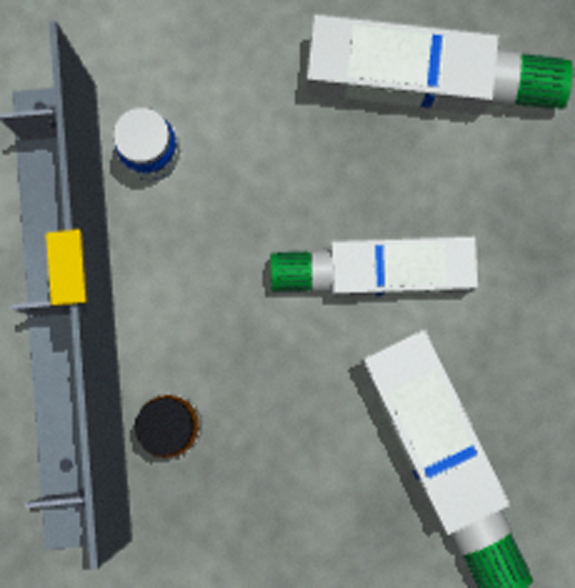

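The crop confirms the slim bottle: cap at crop (291,271), foot edge near crop (476,262). It is plainly smaller than the two others, and its cap faces the panel bay.

```bash
python3 - <<'E'
from h import *
C={n:vision.read_camera(n) for n in("top","side")}
T,S=C["top"],C["side"]
f=lambda u,v:(190+u/2.5,140+v/2.5)
print("cap tri",tri(T,(306,248),S,(309.9,236.6)),"cap at z25",plane(T,(306,248),.025))
w=[b for b in blobs(T,*WHITE) if abs(b[0][0][0]-347)<4][0]
g=[b for b in blobs(T,*GREEN) if abs(b[0][0][0]-306)<4][0]
print("cap top end at z.025", plane(T,(298.5,248),.025))
bx=cv2.boxPoints(w[0]);print("body z.05 & .043:",[plane(T,p,.05)[:2].round(4).tolist() for p in bx])
for u in ((333,241),(475,236),(477,292),(334,293)): print("man",plane(T,f(*u),.05)[:2])
a,b=plane(T,f(131,540),0),plane(T,f(97,83),0)
d=b-a;print("panel base",a,b,np.linalg.norm(d),"dir deg",np.degrees(np.arctan2(d[1],d[0])))
for z in(.205,.215,.225): print("tag",z,plane(T,(216.1,246.5),z))
print("tag tri",tri(T,(216.1,246.5),S,(286.3,153)))
a,b=plane(T,f(88,568),.215),plane(T,f(52,22),.215);d=b-a;print("top edge",a,b,np.linalg.norm(d),np.degrees(np.arctan2(d[1],d[0])))
print("jars lids", plane(T,f(142,136),.085),plane(T,f(165,427),.085))
E
```

```text
cap tri (array([0.5646, 0.028 , 0.0385]), np.float64(0.004880854464216347)) cap at z25 [0.5685 0.0274 0.025 ]Traceback (most recent call last):
  File "<stdin>", line 6, in <module>
IndexError: list index out of range
```

```bash
python3 - <<'E'
from h import *
C={n:vision.read_camera(n) for n in("top","side")}
T,S=C["top"],C["side"]
f=lambda u,v:(190+u/2.5,140+v/2.5)
print("cap top end at z.025", plane(T,(298.5,248),.025))
w=[b for b in blobs(T,(0,0,190),(180,40,255),500) if abs(b[0][0][0]-347)<15 and abs(b[0][0][1]-246)<10]
for b in w: print("body z.05:",b[0],[plane(T,p,.05)[:2].round(4).tolist() for p in cv2.boxPoints(b[0])])
for u in ((333,241),(475,236),(477,287),(334,293)): print("man",plane(T,f(*u),.05)[:2])
a,b=plane(T,f(131,540),0),plane(T,f(97,83),0)
d=b-a;print("panel base",a,b,np.linalg.norm(d),"dir deg",np.degrees(np.arctan2(d[1],d[0])))
for z in(.205,.215,.225): print("tag",z,plane(T,(216.1,246.5),z))
print("tag tri",tri(T,(216.1,246.5),S,(286.3,153)))
a,b=plane(T,f(88,568),.215),plane(T,f(52,22),.215);d=b-a;print("top edge",a,b,np.linalg.norm(d),np.degrees(np.arctan2(d[1],d[0])))
print("jars lids", plane(T,f(142,136),.085),plane(T,f(165,427),.085))
E
```

```text
cap top end at z.025 [0.5684 0.046  0.025 ]
body z.05: ((347.4649658203125, 245.4839630126953), (20.22935676574707, 65.13370513916016), 88.02507019042969) [[0.5939, 0.0066], [0.5999, -0.1521], [0.5505, -0.153], [0.5447, 0.0049]]
man [ 0.5942 -0.0144]
man [ 0.5996 -0.1529]
man [ 0.5497 -0.1541]
man [ 0.5435 -0.0153]
panel base [0.3046 0.1825 0.    ] [0.7634 0.2259 0.    ] 0.46079103871101496 dir deg 5.405714640832709
tag 0.205 [0.5517 0.2157 0.205 ]
tag 0.215 [0.5506 0.2139 0.215 ]
tag 0.225 [0.5495 0.212  0.225 ]
tag tri (array([0.551 , 0.2132, 0.2178]), np.float64(0.0014876379024195928))
top edge [0.3049 0.1893 0.215 ] [0.7604 0.2304 0.215 ] 0.4573388529562472 5.161658442001838
jars lids [0.6898 0.1683 0.085 ] [0.4157 0.1422 0.085 ]
```

```bash
cat >> h.py <<'E'
from scipy.spatial.transform import Rotation as Ro
P=np.array([.9957,.0924]);N=np.array([-.0924,.9957])
def W(s,n): return s*P+n*N
def SN(p): return np.array([p[:2]@P,p[:2]@N])
def pose(yaw,tilt): return Ro.from_euler('xyz',[180,0,yaw],degrees=True)*Ro.from_euler('y',tilt,degrees=True)
def goals(L,start=None):
    """L: (x,y,z,yaw,tilt) TCP goals -> rows"""
    o=sensors.get_obs();p=np.array(o["tool_pos"]);R=Ro.from_euler('xyz',o["tool_rot"],degrees=True)
    if start is not None:p=np.array(start)
    for x,y,z,yw,t in L:
        d=R.inv().apply(np.array([x,y,z])-p)*1000;r=(R.inv()*pose(yw,t)).as_rotvec()
        print("x %.1f y %.1f z %.1f rx %.4f ry %.4f rz %.4f"%(*d,*r))
def show():
    o=sensors.get_obs();print(round(o["time_s"],2),o["tool_pos"],o["tool_rot"],"SN",SN(np.array(o["tool_pos"])),"F",o["force"],"g",o["grip_width"],o["grasp_force"],"q",np.round(o["qpos"],1))
E
python3 - <<'E'
from h import *
goals([(.5673,.0213,.22,92.4,0),(.5673,.0213,.12,92.4,0)])
T=vision.read_camera("top");f=lambda u,v:(190+u/2.5,140+v/2.5)
for u in((365,357),(427,332),(308,78),(497,97)): print(plane(T,f(*u),.07))
E
```

```text
x 528.0 y -441.4 z 10.5 rx -0.0002 ry -0.0000 rz -1.1989
x 528.0 y -441.3 z 110.5 rx -0.0002 ry -0.0000 rz -1.1989
[ 0.4811 -0.0439  0.07  ]
[ 0.5048 -0.1029  0.07  ]
[0.7512 0.0104 0.07  ]
[ 0.7334 -0.1734  0.07  ]
```

Call:
drive_tool(
  moves=[
    {"x":264,"y":-221,"z":5,"rz":-0.6,"fingers":-1},
    {"x":528,"y":-441,"z":10,"rz":-1.2,"fingers":-1},
    {"x":528,"y":-441,"z":10,"rz":-1.2,"fingers":-1},
    {"x":528,"y":-441,"z":10,"rz":-1.2,"fingers":-1},
    {"x":528,"y":-441,"z":10,"rz":-1.2,"fingers":-1},
    {"x":528,"y":-441,"z":10,"rz":-1.2,"fingers":-1},
    {"x":528,"y":-441,"z":10,"rz":-1.2,"fingers":-1},
    {"x":528,"y":-441,"z":10,"rz":-1.2,"fingers":-1},
    {"x":528,"y":-441,"z":10,"rz":-1.2,"fingers":-1},
    {"x":528,"y":-441,"z":10,"rz":-1.2,"fingers":-1},
    {"x":528,"y":-441,"z":10,"rz":-1.2,"fingers":-1},
    {"x":528,"y":-441,"z":10,"rz":-1.2,"fingers":-1},
    {"x":528,"y":-441,"z":10,"rz":-1.2,"fingers":-1},
    {"x":528,"y":-441,"z":10,"rz":-1.2,"fingers":-1},
    {"x":528,"y":-441,"z":10,"rz":-1.2,"fingers":-1},
    {"x":528,"y":-441,"z":10,"rz":-1.2,"fingers":-1},
  ],
)

```text
invalid input at $.moves[0]: expected keys x, y, z, rx, ry, rz, fingers
```

Call:
drive_tool(
  moves=[
    {"x":264,"y":-221,"z":5,"rx":0,"ry":0,"rz":-0.6,"fingers":-1},
    {"x":528,"y":-441,"z":10,"rx":0,"ry":0,"rz":-1.2,"fingers":-1},
    {"x":528,"y":-441,"z":10,"rx":0,"ry":0,"rz":-1.2,"fingers":-1},
    {"x":528,"y":-441,"z":10,"rx":0,"ry":0,"rz":-1.2,"fingers":-1},
    {"x":528,"y":-441,"z":10,"rx":0,"ry":0,"rz":-1.2,"fingers":-1},
    {"x":528,"y":-441,"z":10,"rx":0,"ry":0,"rz":-1.2,"fingers":-1},
    {"x":528,"y":-441,"z":10,"rx":0,"ry":0,"rz":-1.2,"fingers":-1},
    {"x":528,"y":-441,"z":10,"rx":0,"ry":0,"rz":-1.2,"fingers":-1},
    {"x":528,"y":-441,"z":10,"rx":0,"ry":0,"rz":-1.2,"fingers":-1},
    {"x":528,"y":-441,"z":10,"rx":0,"ry":0,"rz":-1.2,"fingers":-1},
    {"x":528,"y":-441,"z":10,"rx":0,"ry":0,"rz":-1.2,"fingers":-1},
    {"x":528,"y":-441,"z":10,"rx":0,"ry":0,"rz":-1.2,"fingers":-1},
    {"x":528,"y":-441,"z":10,"rx":0,"ry":0,"rz":-1.2,"fingers":-1},
    {"x":528,"y":-441,"z":10,"rx":0,"ry":0,"rz":-1.2,"fingers":-1},
  ],
)

```text
time_s: 2.2
tool_pos: [0.5672, 0.0187, 0.2205]
tool_rot: [-180.0, 0.1, 92.3]
force: [-0.5, -0.6, 0.5]
grip_width: 0.0871
grasp_force: 0.0
```

Call:
drive_tool(
  moves=[
    {"x":-60,"y":0,"z":0,"rx":0,"ry":0.18,"rz":0,"fingers":-1},
    {"x":-60,"y":0,"z":0,"rx":0,"ry":0.36,"rz":0,"fingers":-1},
    {"x":-60,"y":0,"z":0,"rx":0,"ry":0.54,"rz":0,"fingers":-1},
    {"x":-60,"y":0,"z":0,"rx":0,"ry":0.7,"rz":0,"fingers":-1},
    {"x":-60,"y":0,"z":0,"rx":0,"ry":0.8,"rz":0,"fingers":-1},
    {"x":-60,"y":0,"z":0,"rx":0,"ry":0.8,"rz":0,"fingers":-1},
  ],
)

```text
time_s: 2.95
tool_pos: [0.5692, -0.0431, 0.2183]
tool_rot: [-179.7, -45.8, 91.9]
force: [0.2, -1.0, -0.1]
grip_width: 0.0871
grasp_force: 0.0
```

```bash
python3 - <<'E'
from h import *
show()
C={n:vision.read_camera(n) for n in("top","side","wrist")}
for n in C:
  for b in blobs(C[n],*GREEN): print(n,np.round(b[0][0],1),np.round(b[0][1],1),round(b[0][2]),b[1])
np.save("w1.npy",C["wrist"],allow_pickle=True)
cv2.imwrite("pics/wr1.png",C["wrist"]["image"][:,:,::-1])
E
```

```text
2.95 [ 0.5692 -0.0431  0.2183] [-179.6996  -45.8302   91.8625] SN [ 0.5628 -0.0955] F [ 0.2359 -1.0316 -0.0623] g 0.08713502288692332 0.0 q [ 53.3  28.  -37.   89.7 -26.3  85.2  25.6]
top [389.3 367.6] [21.9 19.7] 63 379.0
top [306. 248.] [14. 16.] 90 206.0
top [407.6 172.3] [20.4 19.7] 9 347.0
side [223.5 302. ] [19.2 26.8] 63 451.0
side [415.8 275.4] [26.  18.3] 54 383.0
side [309.9 236.6] [ 5.8 10.8] 56 39.5
wrist [321.5 295. ] [10. 41.] 90 276.5
```

View pics/wr1.png

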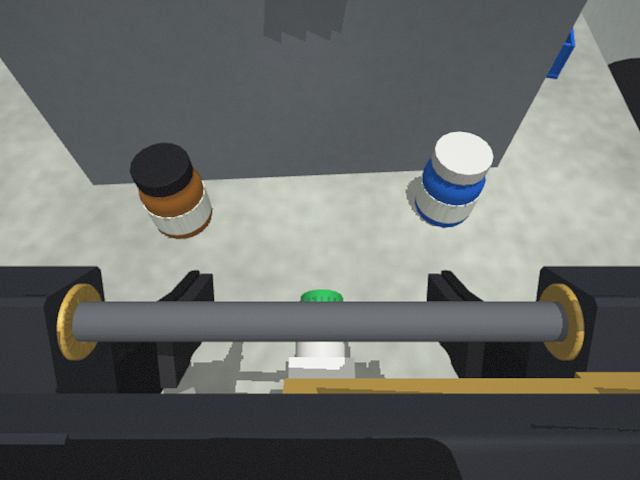

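The wrist view shows the bare panel, with its base line from (93,184) to (500,166). The amber jar is at (172,190), the blue jar at (456,180), and the green cap at (321,296), centred between the fingers. The 46° tilt is reachable.

```bash
python3 - <<'E'
from h import *
w=np.load("w1.npy",allow_pickle=True).item();T=vision.read_camera("top")
for p in((93,184),(500,166)): q=plane(w,p,0);print("panel base",q,SN(q))
print("cap front-top edge tri",tri(w,(321.5,291),T,(298.5,248)), plane(w,(321.5,291),.035))
for p in((184,233),(446,222)): q=plane(w,p,0);print("jar front foot",q,SN(q))
goals([(.5673,.0213,.12,92.4,0),(.5673,.0213,.015,92.4,0)])
E
```

```text
panel base [0.3065 0.1833 0.    ] [0.3221 0.1542]
panel base [0.7671 0.2289 0.    ] [0.785  0.1571]
cap front-top edge tri (array([0.5674, 0.0458, 0.0401]), np.float64(0.001124252770706352)) [0.5678 0.0483 0.035 ]
jar front foot [0.4218 0.1234 0.    ] [0.4314 0.0839]
jar front foot [0.696  0.1486 0.    ] [0.7067 0.0836]
x -31.3 y -0.4 z 113.5 rx 0.0006 ry -0.7977 rz 0.0034
x -106.5 y -0.6 z 186.8 rx 0.0006 ry -0.7977 rz 0.0034
```

Call:
drive_tool(
  moves=[
    {"x":-10,"y":-0.4,"z":40,"rx":0,"ry":-0.2,"rz":0,"fingers":-1},
    {"x":-20,"y":-0.4,"z":80,"rx":0,"ry":-0.38,"rz":0,"fingers":-1},
    {"x":-31,"y":-0.4,"z":113,"rx":0,"ry":-0.56,"rz":0,"fingers":-1},
    {"x":-31,"y":-0.4,"z":113,"rx":0,"ry":-0.74,"rz":0.003,"fingers":-1},
    {"x":-31,"y":-0.4,"z":113,"rx":0,"ry":-0.798,"rz":0.003,"fingers":-1},
    {"x":-69,"y":-0.6,"z":150,"rx":0,"ry":-0.798,"rz":0.003,"fingers":-1},
    {"x":-95,"y":-0.6,"z":176,"rx":0,"ry":-0.798,"rz":0.003,"fingers":-1},
    {"x":-106,"y":-0.6,"z":186,"rx":0,"ry":-0.798,"rz":0.003,"fingers":-1},
    {"x":-106,"y":-0.6,"z":186,"rx":0,"ry":-0.798,"rz":0.003,"fingers":-1},
  ],
)

```text
time_s: 4.28
tool_pos: [0.5668, 0.0211, 0.0153]
tool_rot: [-179.9, -0.1, 92.4]
force: [0.6, 0.1, -0.2]
grip_width: 0.0868
grasp_force: 0.0
```

```bash
python3 - <<'E'
from h import *
show()
E
```

```text
4.28 [0.5668 0.0211 0.0153] [-179.9372   -0.1052   92.3752] SN [ 0.5663 -0.0314] F [ 0.5644  0.1426 -0.178 ] g 0.08676226894050466 0.0 q [ 22.6  23.5 -32.1 106.5  15.   54.2 -13.9]
```

Close lightly on the cap.

Call:
drive_tool(
  moves=[
    {"x":0,"y":0,"z":0,"rx":0,"ry":0,"rz":0,"fingers":0.3},
    {"x":0,"y":0,"z":0,"rx":0,"ry":0,"rz":0,"fingers":1},
    {"x":0,"y":0,"z":0,"rx":0,"ry":0,"rz":0,"fingers":1},
    {"x":0,"y":0,"z":0,"rx":0,"ry":0,"rz":0,"fingers":1},
    {"x":0,"y":0,"z":0,"rx":0,"ry":0,"rz":0,"fingers":1},
    {"x":0,"y":0,"z":0,"rx":0,"ry":0,"rz":0,"fingers":1},
    {"x":0,"y":0,"z":0,"rx":0,"ry":0,"rz":0,"fingers":1},
    {"x":0,"y":0,"z":0,"rx":0,"ry":0,"rz":0,"fingers":1},
  ],
  force=8,
)

```text
time_s: 5.28
tool_pos: [0.567, 0.0205, 0.0149]
tool_rot: [-179.9, -0.1, 92.3]
force: [0.8, -0.5, -0.1]
grip_width: 0.0377
grasp_force: 8.0
```

```bash
cat >> h.py <<'E'
def lift(L,dz=0.,n0=-.206):
    G=[]
    for b,dl,s,yw in L:
        B=np.radians(b);t=b*46/60;tr=np.radians(t)
        n=n0+dl+.175*np.cos(B)-.025*np.sin(B);z=.175*np.sin(B)+.025*np.cos(B)+dz
        xy=W(s,n+.011*np.sin(tr));G.append((*xy,z-.011*np.cos(tr),yw,t))
    goals(G)
E
python3 - <<'E'
from h import *
lift([(b,b/30*.06,.5663+b/30*.001,92.4+b/30*1.5) for b in range(3,31,3)],.001)
E
```

```text
x 5.9 y -0.4 z -9.2 rx -0.0009 ry 0.0382 rz -0.0040
x 10.3 y -0.5 z -18.3 rx -0.0007 ry 0.0784 rz -0.0066
x 14.3 y -0.6 z -27.2 rx -0.0004 ry 0.1185 rz -0.0093
x 17.8 y -0.7 z -36.0 rx 0.0000 ry 0.1587 rz -0.0119
x 20.8 y -0.8 z -44.7 rx 0.0005 ry 0.1988 rz -0.0145
x 23.4 y -0.8 z -53.2 rx 0.0011 ry 0.2389 rz -0.0171
x 25.6 y -0.8 z -61.5 rx 0.0018 ry 0.2791 rz -0.0197
x 27.3 y -0.8 z -69.6 rx 0.0027 ry 0.3192 rz -0.0223
x 28.6 y -0.8 z -77.5 rx 0.0036 ry 0.3594 rz -0.0248
x 29.5 y -0.8 z -85.1 rx 0.0046 ry 0.3995 rz -0.0274
```

Call:
drive_tool(
  moves=[
    {"x":6,"y":-0.4,"z":-9,"rx":0,"ry":0.04,"rz":-0.004,"fingers":1},
    {"x":10,"y":-0.5,"z":-18,"rx":0,"ry":0.08,"rz":-0.007,"fingers":1},
    {"x":14,"y":-0.6,"z":-27,"rx":0,"ry":0.12,"rz":-0.009,"fingers":1},
    {"x":18,"y":-0.7,"z":-36,"rx":0,"ry":0.16,"rz":-0.012,"fingers":1},
    {"x":21,"y":-0.8,"z":-45,"rx":0,"ry":0.2,"rz":-0.015,"fingers":1},
    {"x":23,"y":-0.8,"z":-53,"rx":0,"ry":0.24,"rz":-0.017,"fingers":1},
    {"x":26,"y":-0.8,"z":-61,"rx":0,"ry":0.28,"rz":-0.02,"fingers":1},
    {"x":27,"y":-0.8,"z":-70,"rx":0,"ry":0.32,"rz":-0.022,"fingers":1},
    {"x":29,"y":-0.8,"z":-77,"rx":0,"ry":0.36,"rz":-0.025,"fingers":1},
    {"x":30,"y":-0.8,"z":-85,"rx":0,"ry":0.4,"rz":-0.027,"fingers":1},
  ],
)

```text
time_s: 6.52
tool_pos: [0.5646, 0.0502, 0.1]
tool_rot: [179.8, -23.1, 93.9]
force: [-0.1, -0.6, -1.2]
grip_width: 0.0377
grasp_force: 8.0
```

```bash
python3 - <<'E'
from h import *
show()
a=vision.read_camera("side");cv2.imwrite("pics/s2.png",cv2.resize(a["image"][120:360,180:480,::-1],None,fx=2.5,fy=2.5))
lift([(b,.06+(b-30)/30*.16,.5673+(b-30)/30*.001,93.9+(b-30)/30*1.4) for b in range(33,61,3)],.001)
E
```

```text
6.53 [0.5646 0.0502 0.1   ] [179.7765 -23.1445  93.919 ] SN [ 0.5668 -0.0021] F [-0.1    -0.5721 -1.1799] g 0.03768971749796027 8.000391836394556 q [ 40.4  22.5 -40.5 102.4  -9.8  62.7  10.4]
x 12.8 y -0.3 z -1.8 rx 0.0063 ry 0.0365 rz -0.0035
x 24.9 y -0.5 z -4.3 rx 0.0074 ry 0.0767 rz -0.0056
x 36.5 y -0.6 z -6.6 rx 0.0086 ry 0.1168 rz -0.0076
x 47.7 y -0.7 z -8.7 rx 0.0099 ry 0.1570 rz -0.0096
x 58.4 y -0.9 z -10.6 rx 0.0113 ry 0.1971 rz -0.0115
x 68.7 y -1.0 z -12.3 rx 0.0127 ry 0.2373 rz -0.0134
x 78.6 y -1.1 z -13.7 rx 0.0143 ry 0.2774 rz -0.0153
x 88.1 y -1.2 z -14.9 rx 0.0159 ry 0.3176 rz -0.0171
x 97.3 y -1.3 z -15.8 rx 0.0176 ry 0.3577 rz -0.0188
x 106.0 y -1.4 z -16.4 rx 0.0194 ry 0.3978 rz -0.0205
```

View pics/s2.png

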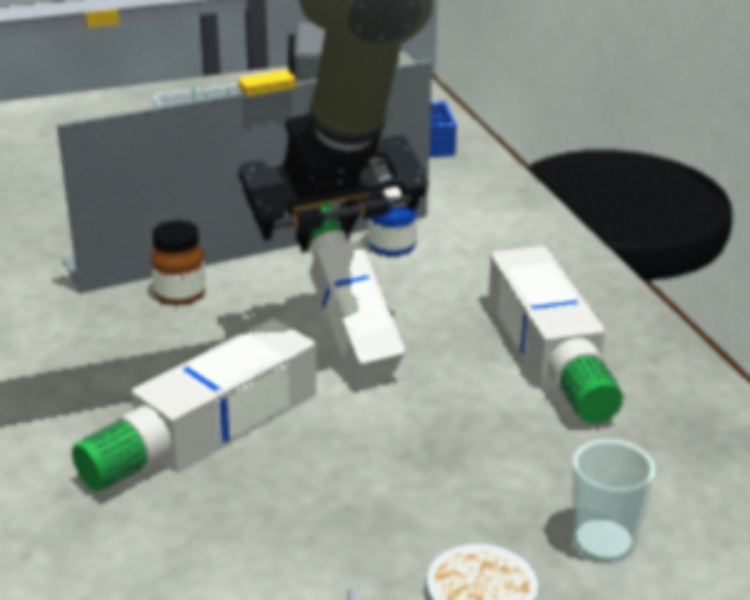

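The side view shows the bottle held by its cap and tilted up, with its foot edge on the bench at about (372,375) in the crop. The jars have not moved. I continue.

Call:
drive_tool(
  moves=[
    {"x":13,"y":-0.3,"z":-2,"rx":0.006,"ry":0.04,"rz":-0.004,"fingers":1},
    {"x":25,"y":-0.5,"z":-4,"rx":0.007,"ry":0.08,"rz":-0.006,"fingers":1},
    {"x":36,"y":-0.6,"z":-7,"rx":0.009,"ry":0.12,"rz":-0.008,"fingers":1},
    {"x":48,"y":-0.7,"z":-9,"rx":0.01,"ry":0.157,"rz":-0.01,"fingers":1},
    {"x":58,"y":-0.9,"z":-11,"rx":0.011,"ry":0.197,"rz":-0.012,"fingers":1},
    {"x":69,"y":-1,"z":-12,"rx":0.013,"ry":0.237,"rz":-0.013,"fingers":1},
    {"x":79,"y":-1.1,"z":-14,"rx":0.014,"ry":0.277,"rz":-0.015,"fingers":1},
    {"x":88,"y":-1.2,"z":-15,"rx":0.016,"ry":0.318,"rz":-0.017,"fingers":1},
    {"x":97,"y":-1.3,"z":-16,"rx":0.018,"ry":0.358,"rz":-0.019,"fingers":1},
    {"x":106,"y":-1.4,"z":-16.5,"rx":0.019,"ry":0.398,"rz":-0.02,"fingers":1},
    {"x":106,"y":-1.4,"z":-16.5,"rx":0.019,"ry":0.398,"rz":-0.02,"fingers":1},
  ],
)

```text
time_s: 7.95
tool_pos: [0.5572, 0.1419, 0.1571]
tool_rot: [-180.0, -46.0, 95.4]
force: [-0.0, 1.1, 1.8]
grip_width: 0.0375
grasp_force: 8.0
```

```bash
python3 - <<'E'
from h import *
show()
a=vision.read_camera("side");cv2.imwrite("pics/s3.png",cv2.resize(a["image"][120:320,200:450,::-1],None,fx=3,fy=3))
lift([(60,d,.568,95.3) for d in (.23,.24,.25,.255,.26,.265)],.001)
E
```

```text
7.95 [0.5572 0.1419 0.1571] [-179.9657  -45.9872   95.3502] SN [0.5679 0.0898] F [-0.0312  1.0924  1.8068] g 0.037523760494493075 8.002717938506976 q [ 47.1  28.2 -47.3 101.3 -27.2  68.1  20. ]
x 5.9 y 0.0 z 5.6 rx -0.0012 ry 0.0013 rz 0.0009
x 12.9 y 0.0 z 12.8 rx -0.0012 ry 0.0013 rz 0.0009
x 19.8 y 0.0 z 20.0 rx -0.0012 ry 0.0013 rz 0.0009
x 23.3 y 0.0 z 23.6 rx -0.0012 ry 0.0013 rz 0.0009
x 26.8 y 0.0 z 27.2 rx -0.0012 ry 0.0013 rz 0.0009
x 30.2 y 0.1 z 30.8 rx -0.0012 ry 0.0013 rz 0.0009
```

View pics/s3.png

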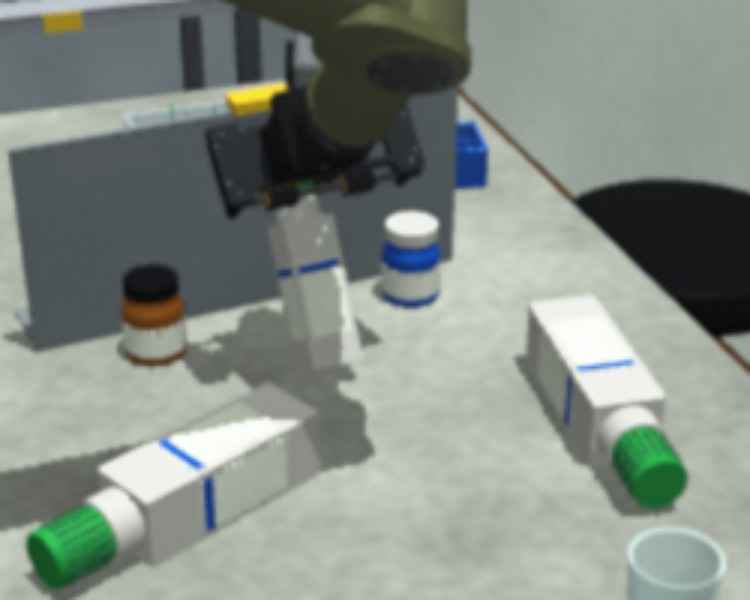

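The bottle leans about 30° and is still held, with its foot on the bench near (335,365) in the crop and the jars clear. Next I approach the panel gently.

Call:
drive_tool(
  moves=[
    {"x":6,"y":0,"z":6,"rx":0,"ry":0,"rz":0,"fingers":1},
    {"x":11,"y":0,"z":11,"rx":0,"ry":0,"rz":0,"fingers":1},
    {"x":15,"y":0,"z":15,"rx":0,"ry":0,"rz":0,"fingers":1},
    {"x":18,"y":0,"z":18,"rx":0,"ry":0,"rz":0,"fingers":1},
    {"x":18,"y":0,"z":18,"rx":0,"ry":0,"rz":0,"fingers":1},
  ],
)

```text
time_s: 8.62
tool_pos: [0.5546, 0.1671, 0.1572]
tool_rot: [-180.0, -45.8, 95.4]
force: [0.0, -0.1, -0.8]
grip_width: 0.038
grasp_force: 8.0
```

Call:
drive_tool(
  moves=[
    {"x":1.5,"y":0,"z":1.5,"rx":0,"ry":0,"rz":0,"fingers":1},
    {"x":2.8,"y":0,"z":2.8,"rx":0,"ry":0,"rz":0,"fingers":1},
    {"x":2.8,"y":0,"z":2.8,"rx":0,"ry":0,"rz":0,"fingers":1},
  ],
)

```text
time_s: 9.0
tool_pos: [0.5545, 0.1703, 0.157]
tool_rot: [-180.0, -45.8, 95.4]
force: [0.1, 0.7, -1.7]
grip_width: 0.0379
grasp_force: 8.0
```

Call:
drive_tool(
  moves=[
    {"x":1.4,"y":0,"z":1.4,"rx":0,"ry":0,"rz":0,"fingers":1},
    {"x":1.4,"y":0,"z":1.4,"rx":0,"ry":0,"rz":0,"fingers":1},
  ],
)

```text
time_s: 9.25
tool_pos: [0.5543, 0.1725, 0.1571]
tool_rot: [-180.0, -45.8, 95.4]
force: [0.3, 0.1, -1.3]
grip_width: 0.0377
grasp_force: 8.0
```

Call:
drive_tool(
  moves=[
    {"x":1.4,"y":0,"z":1.4,"rx":0,"ry":0,"rz":0,"fingers":1},
    {"x":2.8,"y":0,"z":2.8,"rx":0,"ry":0,"rz":0,"fingers":1},
    {"x":2.8,"y":0,"z":2.8,"rx":0,"ry":0,"rz":0,"fingers":1},
  ],
)

```text
time_s: 9.62
tool_pos: [0.5538, 0.1766, 0.1572]
tool_rot: [-180.0, -45.8, 95.4]
force: [0.6, -0.9, -0.4]
grip_width: 0.0376
grasp_force: 8.0
```

Call:
drive_tool(
  moves=[
    {"x":1.4,"y":0,"z":1.4,"rx":0,"ry":0,"rz":0,"fingers":1},
    {"x":1.4,"y":0,"z":1.4,"rx":0,"ry":0,"rz":0,"fingers":1},
  ],
)

```text
time_s: 9.88
tool_pos: [0.5537, 0.1784, 0.1572]
tool_rot: [-180.0, -45.8, 95.4]
force: [0.5, 0.3, -1.5]
grip_width: 0.0377
grasp_force: 8.0
```

Call:
drive_tool(
  moves=[
    {"x":1.4,"y":0,"z":1.4,"rx":0,"ry":0,"rz":0,"fingers":1},
    {"x":1.4,"y":0,"z":1.4,"rx":0,"ry":0,"rz":0,"fingers":1},
  ],
)

```text
time_s: 10.12
tool_pos: [0.5535, 0.1804, 0.1572]
tool_rot: [-180.0, -45.8, 95.4]
force: [0.1, 0.2, -2.1]
grip_width: 0.0375
grasp_force: 8.0
```

Call:
drive_tool(
  moves=[
    {"x":1.4,"y":0,"z":1.4,"rx":0,"ry":0,"rz":0,"fingers":1},
    {"x":1.4,"y":0,"z":1.4,"rx":0,"ry":0,"rz":0,"fingers":1},
  ],
)

```text
time_s: 10.38
tool_pos: [0.5533, 0.1824, 0.1573]
tool_rot: [-180.0, -45.8, 95.4]
force: [-0.3, 0.5, -1.4]
grip_width: 0.038
grasp_force: 8.0
```

Call:
drive_tool(
  moves=[
    {"x":1.4,"y":0,"z":1.4,"rx":0,"ry":0,"rz":0,"fingers":1},
    {"x":1.4,"y":0,"z":1.4,"rx":0,"ry":0,"rz":0,"fingers":1},
  ],
)

```text
time_s: 10.62
tool_pos: [0.5531, 0.1843, 0.1573]
tool_rot: [-180.0, -45.8, 95.4]
force: [0.6, -0.1, -1.8]
grip_width: 0.0379
grasp_force: 8.0
```

Call:
drive_tool(
  moves=[
    {"x":1,"y":0,"z":1,"rx":0,"ry":0,"rz":0,"fingers":1},
    {"x":1,"y":0,"z":1,"rx":0,"ry":0,"rz":0,"fingers":1},
  ],
)

```text
time_s: 10.88
tool_pos: [0.5532, 0.1853, 0.1572]
tool_rot: [-180.0, -45.8, 95.4]
force: [-0.1, -1.1, -1.8]
grip_width: 0.0379
grasp_force: 8.0
```

Call:
drive_tool(
  moves=[
    {"x":1,"y":0,"z":1,"rx":0,"ry":0,"rz":0,"fingers":1},
    {"x":1,"y":0,"z":1,"rx":0,"ry":0,"rz":0,"fingers":1},
  ],
)

```text
time_s: 11.12
tool_pos: [0.5532, 0.1857, 0.1571]
tool_rot: [-180.0, -45.8, 95.3]
force: [-2.1, -4.4, 0.5]
grip_width: 0.0375
grasp_force: 8.0
```

Call:
drive_tool(
  moves=[
    {"x":1,"y":0,"z":1,"rx":0,"ry":0,"rz":0,"fingers":1},
    {"x":1,"y":0,"z":1,"rx":0,"ry":0,"rz":0,"fingers":1},
  ],
)

```text
time_s: 11.38
tool_pos: [0.5533, 0.186, 0.157]
tool_rot: [-180.0, -45.7, 95.3]
force: [-2.2, -7.3, 2.3]
grip_width: 0.0378
grasp_force: 8.0
```

Contact at about 7 N, with the face at n ≈ 0.155, as the cameras measured. I ease back and release.

Call:
drive_tool(
  moves=[
    {"x":-1.3,"y":0,"z":-1.3,"rx":0,"ry":0,"rz":0,"fingers":1},
    {"x":-1.3,"y":0,"z":-1.3,"rx":0,"ry":0,"rz":0,"fingers":1},
  ],
)

```text
time_s: 11.62
tool_pos: [0.5533, 0.1858, 0.1571]
tool_rot: [180.0, -45.8, 95.3]
force: [-0.2, -4.3, -0.1]
grip_width: 0.0378
grasp_force: 8.0
```

```bash
python3 - <<'E'
from h import *
show()
E
```

```text
11.62 [0.5533 0.1858 0.1571] [179.9976 -45.7857  95.3236] SN [0.5681 0.1339] F [-0.182  -4.2558 -0.0606] g 0.03780368884334386 8.000007863156497 q [ 44.4  27.2 -48.7 102.9 -28.5  64.8  17.6]
```

Slowly open.

Call:
drive_tool(
  moves=[
    {"x":-0.8,"y":0,"z":-0.8,"rx":0,"ry":0,"rz":0,"fingers":1},
    {"x":-0.8,"y":0,"z":-0.8,"rx":0,"ry":0,"rz":0,"fingers":0},
    {"x":-0.8,"y":0,"z":-0.8,"rx":0,"ry":0,"rz":0,"fingers":-0.5},
    {"x":-0.8,"y":0,"z":-0.8,"rx":0,"ry":0,"rz":0,"fingers":-0.8},
    {"x":-0.8,"y":0,"z":-0.8,"rx":0,"ry":0,"rz":0,"fingers":-0.8},
    {"x":-0.8,"y":0,"z":-0.8,"rx":0,"ry":0,"rz":0,"fingers":-0.8},
  ],
)

```text
time_s: 12.38
tool_pos: [0.5531, 0.1855, 0.1573]
tool_rot: [-180.0, -45.8, 95.4]
force: [-1.1, -0.1, 0.1]
grip_width: 0.0743
grasp_force: 0.0
```

```bash
python3 - <<'E'
from h import *
show()
a=vision.read_camera("side");cv2.imwrite("pics/s4.png",cv2.resize(a["image"][120:320,200:450,::-1],None,fx=3,fy=3))
E
```

```text
12.38 [0.5531 0.1855 0.1573] [-179.9923  -45.8357   95.3651] SN [0.5678 0.1336] F [-1.1043 -0.1063  0.063 ] g 0.07431865696091779 0.0 q [ 44.5  27.3 -48.7 102.9 -28.5  64.9  17.6]
```

View pics/s4.png

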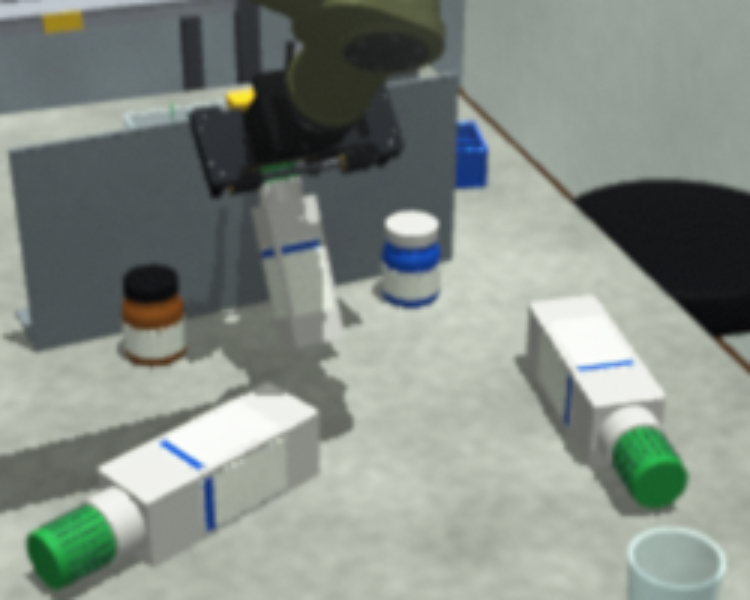

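The bottle leans by itself on the panel, fingers open around the cap and no force on the tool. I retreat along the tool axis and wait a moment.

Call:
drive_tool(
  moves=[
    {"x":0,"y":0,"z":-15,"rx":0,"ry":0,"rz":0,"fingers":-0.8},
    {"x":0,"y":0,"z":-40,"rx":0,"ry":0,"rz":0,"fingers":-0.8},
    {"x":0,"y":0,"z":-80,"rx":0,"ry":0,"rz":0,"fingers":0},
    {"x":0,"y":0,"z":-130,"rx":0,"ry":0,"rz":0,"fingers":0.7},
    {"x":0,"y":0,"z":-150,"rx":0,"ry":0,"rz":0,"fingers":0.7},
    {"x":0,"y":0,"z":-150,"rx":0,"ry":0,"rz":0,"fingers":0.7},
  ],
)

```text
time_s: 13.18
tool_pos: [0.5645, 0.076, 0.263]
tool_rot: [179.8, -45.7, 95.3]
force: [0.0, 0.5, -0.4]
grip_width: 0.0463
grasp_force: 0.0
```

```bash
python3 - <<'E'
from h import *
show()
C={n:vision.read_camera(n) for n in("top","side","wrist")}
for n in C:
  for b in blobs(C[n],*GREEN): print(n,np.round(b[0][0],1),np.round(b[0][1],1),round(b[0][2]),b[1])
w=C["wrist"]["image"][:,:,::-1];s=cv2.resize(C["side"]["image"][120:320,230:380,::-1],None,fx=2.4,fy=2.4)
np.save("w2.npy",C["wrist"],allow_pickle=True)
im=np.zeros((480,800,3),np.uint8);im[:480,:440]=w[:,100:540];im[:,440:800]=s;cv2.imwrite("pics/m5.png",im)
E
```

```text
13.18 [0.5645 0.076  0.263 ] [179.8078 -45.7361  95.2956] SN [0.5691 0.0235] F [ 0.0466  0.4589 -0.3639] g 0.04625435397807719 0.0 q [ 52.3  23.4 -47.3  92.7 -28.   82.   17.9]
top [389.4 367.8] [22.4 19.7] 63 389.0
top [235.  247.5] [17. 22.] 90 314.5
top [407.6 172.2] [20.2 19.3] 6 288.5
side [223.4 301.8] [19.7 26.8] 63 464.0
side [415.8 275.4] [26.  18.3] 54 383.0
side [290.9 172.5] [12.4 11. ] 79 118.0
wrist [320.5 218. ] [72. 53.] 90 3110.0
```

View pics/m5.png

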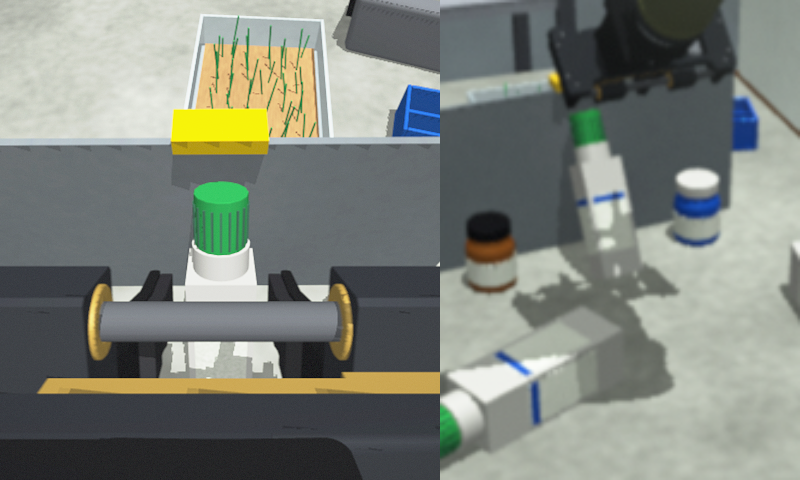

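The wrist view (left) shows the cap at (221,215) centred below the tag at (220,130). The side view (right) shows the bottle leaning freely on the panel. Next I locate the foot.

```bash
python3 - <<'E'
from h import *
T=vision.read_camera("top");S=vision.read_camera("side");w=np.load("w2.npy",allow_pickle=True).item()
for p in((598,292),(638,283)):
    q=plane(S,(230+(p[0]-440)/2.4,120+p[1]/2.4),.025);print("foot back edge",SN(q))
q=tri(w,(320.5,192),T,(235,247.5));print("cap top",q,SN(q[0]))
q=tri(S,(290.9,172.5),T,(235,247.5));print("cap",q,SN(q[0]))
for b in blobs(T,(0,0,190),(180,60,255),60): 
    if 220<b[0][0][0]<330 and 220<b[0][0][1]<275: print(b[0])
def G(lead,cz,s,t=35):
    r=np.radians(t);tip=np.array([lead-.0095*np.cos(r),cz-.0095*np.sin(r)])
    tcp=tip-.008*np.array([np.sin(r),-np.cos(r)]);return (*W(s,tcp[0]),tcp[1],95.3,t)
goals([G(-.005,.25,.566),G(-.005,.09,.566),G(-.005,.036,.566)])
E
```

```text
foot back edge [ 0.5242 -0.0125]
foot back edge [ 0.5748 -0.0132]
cap top (array([0.552 , 0.1771, 0.2018]), np.float64(0.0039519209450674005)) [0.566  0.1253]
cap (array([0.5542, 0.1811, 0.1695]), np.float64(0.00134945442243426)) [0.5686 0.1291]
x -38.2 y -1.4 z -24.9 rx -0.0030 ry -0.1897 rz 0.0014
x -153.0 y -1.2 z 86.5 rx -0.0030 ry -0.1897 rz 0.0014
x -191.8 y -1.1 z 124.1 rx -0.0030 ry -0.1897 rz 0.0014
```

Call:
drive_tool(
  moves=[
    {"x":-40,"y":0,"z":-20,"rx":0,"ry":-0.1,"rz":0,"fingers":0.7},
    {"x":-90,"y":0,"z":-50,"rx":0,"ry":-0.19,"rz":0,"fingers":0.7},
    {"x":-120,"y":0,"z":-90,"rx":0,"ry":-0.19,"rz":0,"fingers":0.7},
    {"x":-120,"y":0,"z":-90,"rx":0,"ry":-0.19,"rz":0,"fingers":0.7},
  ],
)

```text
time_s: 13.92
tool_pos: [0.5775, -0.0739, 0.2371]
tool_rot: [-179.9, -34.9, 95.0]
force: [-0.1, -0.1, -1.3]
grip_width: 0.013
grasp_force: 0.0
```

```bash
python3 - <<'E'
from h import *
show()
S=vision.read_camera("side");T=vision.read_camera("top")
s=cv2.resize(S["image"][145:255,265:332,::-1],None,fx=5,fy=5,interpolation=cv2.INTER_CUBIC)
t=cv2.resize(T["image"][205:295,200:290,::-1],None,fx=5,fy=5,interpolation=cv2.INTER_CUBIC)
im=np.zeros((550,790,3),np.uint8);im[:550,:335]=s;im[:450,340:790]=t;cv2.imwrite("pics/m6.png",im)
E
```

```text
13.93 [ 0.5775 -0.0739  0.2371] [-179.9112  -34.8686   94.9505] SN [ 0.5682 -0.127 ] F [-0.1034 -0.0566 -1.2642] g 0.01302645988434191 0.0 q [ 53.6  26.5 -41.3  85.1 -15.7  86.5  21.2]
```

View pics/m6.png

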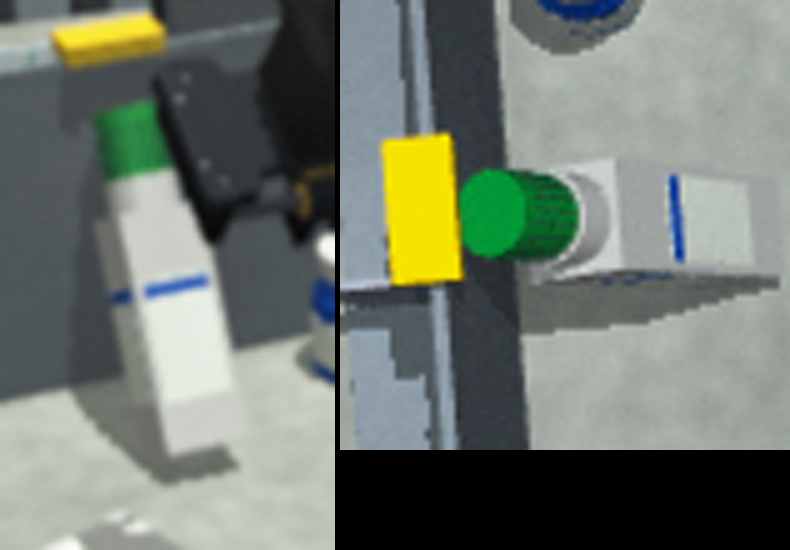

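The crops show the foot's back edge at top px (287.8,240.6)–(287.6,262), the cap top's centre at (231,247.6), and the foot corners in the side view at (299.4,236) and (313.6,231.4). The bottle leans clearly, with the cap just below the tag.

```bash
python3 - <<'E'
from h import *
S=vision.read_camera("side");T=vision.read_camera("top")
F=[]
for a,b in(((287.8,240.6),(313.6,231.4)),((287.6,262),(299.4,236))):
    q=tri(T,a,S,b);F.append(q[0]);print("foot",q,SN(q[0]), SN(plane(T,a,.027)))
for z in(.165,.17,.175,.18,.185): q=plane(T,(231,247.6),z);print("cap top",z,SN(q))
E
```

```text
foot (array([0.5871, 0.0724, 0.0255]), np.float64(0.0007553724728490279)) [0.5913 0.0179] [0.5907 0.0179]
foot (array([0.539 , 0.0717, 0.0192]), np.float64(0.009957378604852123)) [0.5433 0.0216] [0.538  0.0229]
cap top 0.165 [0.569  0.1386]
cap top 0.17 [0.5684 0.1379]
cap top 0.175 [0.5678 0.1372]
cap top 0.18 [0.5672 0.1365]
cap top 0.185 [0.5666 0.1357]
```

Foot back edge is at n≈0.020, z≈0.025, s≈0.566, which gives a lean of about 30° as planned. Next I go down behind it.

```bash
cat >> h.py <<'E'
def G(lead,cz,s,t=35):
    r=np.radians(t);tip=np.array([lead-.0095*np.cos(r),cz-.0095*np.sin(r)])
    tcp=tip-.008*np.array([np.sin(r),-np.cos(r)]);return (*W(s,tcp[0]),tcp[1],95.3,t)
def lead():
    o=sensors.get_obs();r=np.radians(35);q=SN(np.array(o["tool_pos"]))
    print("lead n",q[1]+.008*np.sin(r)+.0095*np.cos(r),"s",q[0],"contact z",o["tool_pos"][2]-.008*np.cos(r)+.0095*np.sin(r))
E
python3 - <<'E'
from h import *
goals([G(-.002,.2,.566),G(-.002,.1,.566),G(-.002,.037,.566)])
E
```

```text
x 65.3 y -1.5 z 91.1 rx -0.0027 ry -0.0004 rz 0.0028
x 7.9 y -1.5 z 173.0 rx -0.0027 ry -0.0004 rz 0.0028
x -28.3 y -1.4 z 224.6 rx -0.0027 ry -0.0004 rz 0.0028
```

Call:
drive_tool(
  moves=[
    {"x":32,"y":-1,"z":45,"rx":0,"ry":0,"rz":0.003,"fingers":0.7},
    {"x":65,"y":-1.5,"z":91,"rx":-0.003,"ry":0,"rz":0.003,"fingers":0.7},
    {"x":36,"y":-1.5,"z":132,"rx":-0.003,"ry":0,"rz":0.003,"fingers":0.7},
    {"x":8,"y":-1.5,"z":173,"rx":-0.003,"ry":0,"rz":0.003,"fingers":0.7},
    {"x":-10,"y":-1.5,"z":199,"rx":-0.003,"ry":0,"rz":0.003,"fingers":0.7},
    {"x":-28,"y":-1.4,"z":224.5,"rx":-0.003,"ry":0,"rz":0.003,"fingers":0.7},
    {"x":-28,"y":-1.4,"z":224.5,"rx":-0.003,"ry":0,"rz":0.003,"fingers":0.7},
    {"x":-28,"y":-1.4,"z":224.5,"rx":-0.003,"ry":0,"rz":0.003,"fingers":0.7},
  ],
)

```text
time_s: 15.12
tool_pos: [0.5662, 0.0369, 0.0397]
tool_rot: [179.9, -35.0, 95.3]
force: [1.3, -0.1, 0.2]
grip_width: 0.0129
grasp_force: 0.0
```

```bash
python3 - <<'E'
from h import *
show();lead()
goals([G(.018,.037,.567),G(.028,.036,.567),G(.040,.035,.567),G(.055,.032,.568),G(.060,.031,.568)])
E
```

```text
15.12 [0.5662 0.0369 0.0397] [179.8639 -34.9652  95.2762] SN [ 0.5672 -0.0156] F [ 1.3381 -0.1154  0.2019] g 0.012940245653398949 0.0 q [ 46.4  34.2 -41.1 101.4 -13.9  61.3  21.8]
lead n -0.0032051042470848997 s 0.5671545546281157 contact z 0.03859117016053057
x 16.5 y -0.2 z 13.5 rx 0.0026 ry 0.0006 rz -0.0003
x 24.1 y -0.2 z 20.0 rx 0.0026 ry 0.0006 rz -0.0003
x 33.3 y -0.3 z 27.7 rx 0.0026 ry 0.0006 rz -0.0003
x 43.9 y 0.7 z 38.8 rx 0.0026 ry 0.0006 rz -0.0003
x 47.4 y 0.7 z 42.4 rx 0.0026 ry 0.0006 rz -0.0003
```

Call:
drive_tool(
  moves=[
    {"x":8,"y":0,"z":6.8,"rx":0.003,"ry":0,"rz":0,"fingers":0.7},
    {"x":16.5,"y":-0.2,"z":13.5,"rx":0.003,"ry":0,"rz":0,"fingers":0.7},
    {"x":19,"y":-0.2,"z":15.5,"rx":0.003,"ry":0,"rz":0,"fingers":0.7},
    {"x":21.5,"y":-0.2,"z":17.8,"rx":0.003,"ry":0,"rz":0,"fingers":0.7},
    {"x":24,"y":-0.2,"z":20,"rx":0.003,"ry":0,"rz":0,"fingers":0.7},
  ],
)

```text
time_s: 15.75
tool_pos: [0.5631, 0.0659, 0.0355]
tool_rot: [-179.9, -34.9, 95.1]
force: [-0.9, -2.5, 1.1]
grip_width: 0.0133
grasp_force: 1.5
```

Call:
drive_tool(
  moves=[
    {"x":2,"y":0,"z":1.7,"rx":0,"ry":0,"rz":0,"fingers":0.7},
    {"x":4,"y":0,"z":3.4,"rx":0,"ry":0,"rz":0,"fingers":0.7},
  ],
)

```text
time_s: 16.0
tool_pos: [0.5625, 0.0713, 0.035]
tool_rot: [-179.9, -34.9, 95.1]
force: [0.4, -3.1, -0.6]
grip_width: 0.0128
grasp_force: 1.0
```

Call:
drive_tool(
  moves=[
    {"x":1.8,"y":0,"z":1.4,"rx":0,"ry":0,"rz":0,"fingers":0.7},
    {"x":3.5,"y":0,"z":2.8,"rx":0,"ry":0,"rz":0,"fingers":0.7},
  ],
)

```text
time_s: 16.25
tool_pos: [0.5618, 0.0765, 0.0348]
tool_rot: [-179.9, -34.9, 95.1]
force: [0.1, -2.2, -0.3]
grip_width: 0.0132
grasp_force: 0.9
```

Call:
drive_tool(
  moves=[
    {"x":2.5,"y":0,"z":1.7,"rx":0,"ry":0,"rz":0,"fingers":0.7},
    {"x":5,"y":0,"z":3.5,"rx":0,"ry":0,"rz":0,"fingers":0.7},
    {"x":7.5,"y":0,"z":5.2,"rx":0,"ry":0,"rz":0,"fingers":0.7},
    {"x":10,"y":0,"z":7,"rx":0,"ry":0,"rz":0,"fingers":0.7},
  ],
)

```text
time_s: 16.75
tool_pos: [0.5607, 0.0889, 0.0349]
tool_rot: [-179.9, -34.9, 95.2]
force: [0.7, -2.3, -1.0]
grip_width: 0.0129
grasp_force: 0.8
```

Call:
drive_tool(
  moves=[
    {"x":1.6,"y":0,"z":1.1,"rx":0,"ry":0,"rz":0,"fingers":0.7},
    {"x":3.2,"y":0,"z":2.2,"rx":0,"ry":0,"rz":0,"fingers":0.7},
    {"x":4,"y":0,"z":2.8,"rx":0,"ry":0,"rz":0,"fingers":0.7},
  ],
)

```text
time_s: 17.12
tool_pos: [0.5603, 0.0936, 0.0349]
tool_rot: [-179.9, -34.9, 95.2]
force: [0.3, -1.5, -1.5]
grip_width: 0.0138
grasp_force: 0.7
```

```bash
python3 - <<'E'
from h import *
show();lead()
C={n:vision.read_camera(n) for n in("top","side")}
for n in C:
  for b in blobs(C[n],*GREEN): print(n,np.round(b[0][0],1),np.round(b[0][1],1),round(b[0][2]),b[1])
E
```

```text
17.12 [0.5603 0.0936 0.0349] [-179.871   -34.9461   95.1595] SN [0.5665 0.0414] F [ 0.2556 -1.5199 -1.5183] g 0.013774727109532583 0.7365919317010139 q [ 43.   33.3 -42.6 104.1 -15.   57.3  18.3]
lead n 0.05380482432759399 s 0.5665017694863799 contact z 0.03378360336421099
top [389.4 367.8] [22.4 19.7] 63 391.0
top [234.  246.5] [17. 20.] 90 278.5
top [407.5 172.2] [21.1 19.3] 6 344.5
side [223.4 301.8] [19.7 26.8] 63 465.0
side [415.8 275.4] [26.  18.3] 54 383.0
side [290.6 169.7] [13.7 11.3] 80 127.0
```

Call:
drive_tool(
  moves=[
    {"x":1.2,"y":0,"z":0.9,"rx":0,"ry":0,"rz":0,"fingers":0.7},
    {"x":2.4,"y":0,"z":1.8,"rx":0,"ry":0,"rz":0,"fingers":0.7},
    {"x":3.6,"y":0,"z":2.7,"rx":0,"ry":0,"rz":0,"fingers":0.7},
    {"x":3.6,"y":0,"z":2.7,"rx":0,"ry":0,"rz":0,"fingers":0.7},
  ],
)

```text
time_s: 17.73
tool_pos: [0.5598, 0.0982, 0.0348]
tool_rot: [-179.9, -35.0, 95.2]
force: [0.8, -1.0, -0.2]
grip_width: 0.0128
grasp_force: 0.5
```

Call:
drive_tool(
  moves=[
    {"x":1.2,"y":0,"z":0.9,"rx":0,"ry":0,"rz":0,"fingers":0.7},
    {"x":2.4,"y":0,"z":1.8,"rx":0,"ry":0,"rz":0,"fingers":0.7},
    {"x":2.4,"y":0,"z":1.8,"rx":0,"ry":0,"rz":0,"fingers":0.7},
  ],
)

```text
time_s: 18.1
tool_pos: [0.5595, 0.1012, 0.0347]
tool_rot: [-179.9, -35.0, 95.2]
force: [-0.6, -1.2, -0.5]
grip_width: 0.013
grasp_force: 0.5
```

```bash
python3 - <<'E'
from h import *
show();lead()
C={n:vision.read_camera(n) for n in("top","side")}
for n in C:
  for b in blobs(C[n],*GREEN): print(n,np.round(b[0][0],1),np.round(b[0][1],1),round(b[0][2]),b[1])
E
```

```text
18.1 [0.5595 0.1012 0.0347] [-179.8667  -34.9563   95.1651] SN [0.5665 0.0491] F [-0.6234 -1.2225 -0.4693] g 0.012987647501582338 0.49560954780190514 q [ 42.5  33.2 -42.8 104.4 -15.2  56.8  17.9]
lead n 0.06143224346793659 s 0.566477857813693 contact z 0.033581537666980917
top [389.6 367.7] [22.4 20.1] 63 394.0
top [234.  246.5] [17. 20.] 90 265.0
top [407.6 172.1] [20.4 19.4] 9 343.0
side [223.4 301.8] [19.7 26.8] 63 464.0
side [415.8 275.4] [26.  18.3] 54 382.5
side [290.3 169.2] [14.3 11.3] 82 135.5
```

Call:
drive_tool(
  moves=[
    {"x":1.2,"y":0,"z":0.9,"rx":0,"ry":0,"rz":0,"fingers":0.7},
    {"x":2.5,"y":0,"z":1.8,"rx":0,"ry":0,"rz":0,"fingers":0.7},
    {"x":3.7,"y":0,"z":2.7,"rx":0,"ry":0,"rz":0,"fingers":0.7},
    {"x":5,"y":0,"z":3.6,"rx":0,"ry":0,"rz":0,"fingers":0.7},
    {"x":5,"y":0,"z":3.6,"rx":0,"ry":0,"rz":0,"fingers":0.7},
  ],
)

```text
time_s: 18.82
tool_pos: [0.559, 0.1074, 0.0346]
tool_rot: [-179.9, -35.0, 95.2]
force: [0.2, -0.8, -0.5]
grip_width: 0.0129
grasp_force: 0.5
```

```bash
python3 - <<'E'
from h import *
show();lead()
C={n:vision.read_camera(n) for n in("top","side")}
for n in C:
  for b in blobs(C[n],*GREEN): 
    if b[0][0][0]<300 and b[0][0][1]<260:print(n,np.round(b[0][0],1),np.round(b[0][1],1),round(b[0][2]),b[1])
E
```

```text
18.82 [0.559  0.1074 0.0346] [-179.8685  -34.958    95.1716] SN [0.5665 0.0553] F [ 0.1599 -0.8018 -0.4594] g 0.01294340793094635 0.45689813806461643 q [ 42.1  33.1 -42.9 104.6 -15.3  56.4  17.5]
lead n 0.06764414085249472 s 0.5664841019218656 contact z 0.03353894162468152
top [233.5 246.5] [17. 19.] 90 263.5
side [290.2 168.8] [14.4 11.2] 83 133.5
```

Call:
drive_tool(
  moves=[
    {"x":1.6,"y":0,"z":1.1,"rx":0,"ry":0,"rz":0,"fingers":0.7},
    {"x":3.3,"y":0,"z":2.3,"rx":0,"ry":0,"rz":0,"fingers":0.7},
    {"x":4.9,"y":0,"z":3.4,"rx":0,"ry":0,"rz":0,"fingers":0.7},
    {"x":6.6,"y":0,"z":4.6,"rx":0,"ry":0,"rz":0,"fingers":0.7},
    {"x":6.6,"y":0,"z":4.6,"rx":0,"ry":0,"rz":0,"fingers":0.7},
  ],
)

```text
time_s: 19.55
tool_pos: [0.5582, 0.1155, 0.0347]
tool_rot: [-179.9, -35.0, 95.2]
force: [0.2, -0.3, -1.0]
grip_width: 0.0129
grasp_force: 0.4
```

```bash
python3 - <<'E'
from h import *
show();lead()
C={n:vision.read_camera(n) for n in("top","side")}
for n in C:
  for b in blobs(C[n],*GREEN): 
    if b[0][0][0]<300 and b[0][0][1]<260:print(n,np.round(b[0][0],1),np.round(b[0][1],1),round(b[0][2]),b[1])
E
```

```text
19.55 [0.5582 0.1155 0.0347] [-179.8694  -34.9633   95.1745] SN [0.5665 0.0634] F [ 0.1939 -0.3395 -1.0354] g 0.01287991601312382 0.3588724764995277 q [ 41.5  33.  -43.2 104.9 -15.5  55.9  17. ]
lead n 0.07578826816196547 s 0.5664995608387399 contact z 0.03357195051437982
top [233.5 246.5] [17. 19.] 90 245.5
side [290.4 168.4] [14.6 11.2] 81 136.5
```

Call:
drive_tool(
  moves=[
    {"x":1.6,"y":0,"z":1.1,"rx":0,"ry":0,"rz":0,"fingers":0.7},
    {"x":3.3,"y":0,"z":2.3,"rx":0,"ry":0,"rz":0,"fingers":0.7},
    {"x":4.9,"y":0,"z":3.5,"rx":0,"ry":0,"rz":0,"fingers":0.7},
    {"x":6.6,"y":0,"z":4.7,"rx":0,"ry":0,"rz":0,"fingers":0.7},
    {"x":8.2,"y":0,"z":5.9,"rx":0,"ry":0,"rz":0,"fingers":0.7},
    {"x":9.8,"y":0,"z":7.1,"rx":0,"ry":0,"rz":0,"fingers":0.7},
    {"x":9.8,"y":0,"z":7.1,"rx":0,"ry":0,"rz":0,"fingers":0.7},
  ],
)

```text
time_s: 20.52
tool_pos: [0.5571, 0.1275, 0.0345]
tool_rot: [-179.9, -35.0, 95.2]
force: [0.3, -0.4, -0.8]
grip_width: 0.0129
grasp_force: 0.3
```

```bash
python3 - <<'E'
from h import *
show();lead()
C={n:vision.read_camera(n) for n in("top","side")}
for n in C:
  for b in blobs(C[n],*GREEN): 
    if b[0][0][0]<300 and b[0][0][1]<260:print(n,np.round(b[0][0],1),np.round(b[0][1],1),round(b[0][2]),b[1])
E
```

```text
20.52 [0.5571 0.1275 0.0345] [-179.8698  -34.9604   95.1729] SN [0.5665 0.0755] F [ 0.2653 -0.4199 -0.7532] g 0.012936471472478015 0.2818348043365404 q [ 40.7  32.8 -43.5 105.3 -15.7  55.1  16.2]
lead n 0.08783460272392614 s 0.5665084308861738 contact z 0.03335595887943803
top [232.5 246.5] [17. 17.] 90 230.0
side [290.  168.5] [15. 12.] 90 140.0
```

Call:
drive_tool(
  moves=[
    {"x":1.6,"y":0,"z":1.1,"rx":0,"ry":0,"rz":0,"fingers":0.7},
    {"x":3.3,"y":0,"z":2.3,"rx":0,"ry":0,"rz":0,"fingers":0.7},
    {"x":4.9,"y":0,"z":3.5,"rx":0,"ry":0,"rz":0,"fingers":0.7},
    {"x":6.6,"y":0,"z":4.7,"rx":0,"ry":0,"rz":0,"fingers":0.7},
    {"x":8.2,"y":0,"z":5.9,"rx":0,"ry":0,"rz":0,"fingers":0.7},
    {"x":8.2,"y":0,"z":5.9,"rx":0,"ry":0,"rz":0,"fingers":0.7},
  ],
)

```text
time_s: 21.38
tool_pos: [0.5562, 0.1375, 0.0343]
tool_rot: [-179.9, -35.0, 95.2]
force: [0.3, -1.0, -0.6]
grip_width: 0.0132
grasp_force: 0.4
```

Call:
drive_tool(
  moves=[
    {"x":1,"y":0,"z":0.7,"rx":0,"ry":0,"rz":0,"fingers":0.7},
    {"x":2,"y":0,"z":1.4,"rx":0,"ry":0,"rz":0,"fingers":0.7},
    {"x":2,"y":0,"z":1.4,"rx":0,"ry":0,"rz":0,"fingers":0.7},
  ],
)

```text
time_s: 21.75
tool_pos: [0.556, 0.1397, 0.0342]
tool_rot: [-179.9, -34.9, 95.2]
force: [-0.4, -1.3, 0.2]
grip_width: 0.013
grasp_force: 0.4
```

```bash
python3 - <<'E'
from h import *
show();lead()
C={n:vision.read_camera(n) for n in("top","side")}
for n in C:
  for b in blobs(C[n],*GREEN): 
    if b[0][0][0]<300 and b[0][0][1]<260:print(n,np.round(b[0][0],1),np.round(b[0][1],1),round(b[0][2]),b[1])
E
```

```text
21.75 [0.556  0.1397 0.0342] [-179.872   -34.9473   95.1632] SN [0.5666 0.0878] F [-0.4496 -1.2685  0.2147] g 0.012992172321880215 0.41502640553517267 q [ 39.9  32.6 -43.8 105.7 -15.9  54.3  15.3]
lead n 0.10013396627179517 s 0.56655756568863 contact z 0.03313316936792757
top [233.  246.5] [17. 18.] 90 235.5
side [290.5 168.5] [15. 11.] 90 149.5
```

Call:
drive_tool(
  moves=[
    {"x":1,"y":0,"z":0.7,"rx":0,"ry":0,"rz":0,"fingers":0.7},
    {"x":2,"y":0,"z":1.4,"rx":0,"ry":0,"rz":0,"fingers":0.7},
    {"x":2,"y":0,"z":1.4,"rx":0,"ry":0,"rz":0,"fingers":0.7},
  ],
)

```text
time_s: 22.22
tool_pos: [0.5558, 0.1422, 0.0343]
tool_rot: [-179.9, -34.9, 95.2]
force: [0.2, -0.8, 0.7]
grip_width: 0.0131
grasp_force: 0.5
```

Call:
drive_tool(
  moves=[
    {"x":1,"y":0,"z":0.7,"rx":0,"ry":0,"rz":0,"fingers":0.7},
    {"x":1,"y":0,"z":0.7,"rx":0,"ry":0,"rz":0,"fingers":0.7},
  ],
)

```text
time_s: 22.48
tool_pos: [0.5557, 0.1434, 0.0342]
tool_rot: [-179.9, -34.9, 95.2]
force: [-0.8, 0.0, -1.3]
grip_width: 0.0132
grasp_force: 0.4
```

Call:
drive_tool(
  moves=[
    {"x":1,"y":0,"z":0.7,"rx":0,"ry":0,"rz":0,"fingers":0.7},
    {"x":1,"y":0,"z":0.7,"rx":0,"ry":0,"rz":0,"fingers":0.7},
  ],
)

```text
time_s: 22.72
tool_pos: [0.5559, 0.1439, 0.0341]
tool_rot: [-179.9, -34.9, 95.1]
force: [0.9, -2.0, 0.3]
grip_width: 0.0134
grasp_force: 1.4
```

Call:
drive_tool(
  moves=[
    {"x":1,"y":0,"z":0.7,"rx":0,"ry":0,"rz":0,"fingers":0.7},
    {"x":1,"y":0,"z":0.7,"rx":0,"ry":0,"rz":0,"fingers":0.7},
  ],
)

```text
time_s: 22.98
tool_pos: [0.5561, 0.1443, 0.034]
tool_rot: [-179.9, -34.9, 95.1]
force: [0.3, -5.3, 1.9]
grip_width: 0.0128
grasp_force: 2.7
```

Call:
drive_tool(
  moves=[
    {"x":0.8,"y":0,"z":0.6,"rx":0,"ry":0,"rz":0,"fingers":0.7},
    {"x":0.8,"y":0,"z":0.6,"rx":0,"ry":0,"rz":0,"fingers":0.7},
  ],
)

```text
time_s: 23.22
tool_pos: [0.5562, 0.1444, 0.0339]
tool_rot: [-179.9, -34.8, 95.1]
force: [0.0, -8.1, 1.2]
grip_width: 0.0132
grasp_force: 3.7
```

Call:
drive_tool(
  moves=[
    {"x":0.5,"y":0,"z":0.4,"rx":0,"ry":0,"rz":0,"fingers":0.7},
    {"x":0.5,"y":0,"z":0.4,"rx":0,"ry":0,"rz":0,"fingers":0.7},
    {"x":0.5,"y":0,"z":0.4,"rx":0,"ry":0,"rz":0,"fingers":0.7},
  ],
)

```text
time_s: 23.6
tool_pos: [0.5562, 0.1445, 0.0339]
tool_rot: [-179.9, -34.8, 95.1]
force: [-0.5, -8.5, 3.4]
grip_width: 0.0132
grasp_force: 4.4
```

Call:
drive_tool(
  moves=[
    {"x":0,"y":0,"z":0,"rx":0,"ry":0,"rz":0,"fingers":0.7},
    {"x":0,"y":0,"z":0,"rx":0,"ry":0,"rz":0,"fingers":0.7},
    {"x":0,"y":0,"z":0,"rx":0,"ry":0,"rz":0,"fingers":0.7},
    {"x":0,"y":0,"z":0,"rx":0,"ry":0,"rz":0,"fingers":0.7},
  ],
)

```text
time_s: 24.1
tool_pos: [0.5562, 0.1445, 0.0339]
tool_rot: [-179.9, -34.8, 95.1]
force: [-0.7, -8.3, 2.5]
grip_width: 0.0133
grasp_force: 4.4
```

Call:
drive_tool(
  moves=[
    {"x":0,"y":0,"z":0,"rx":0,"ry":0,"rz":0,"fingers":0.7},
    {"x":0,"y":0,"z":0,"rx":0,"ry":0,"rz":0,"fingers":0.7},
    {"x":0,"y":0,"z":0,"rx":0,"ry":0,"rz":0,"fingers":0.7},
    {"x":0,"y":0,"z":0,"rx":0,"ry":0,"rz":0,"fingers":0.7},
  ],
)

```text
time_s: 24.6
tool_pos: [0.5562, 0.1445, 0.0339]
tool_rot: [-179.9, -34.8, 95.1]
force: [-0.3, -9.1, 3.3]
grip_width: 0.0131
grasp_force: 4.4
```

Call:
drive_tool(
  moves=[
    {"x":0.4,"y":0,"z":0.3,"rx":0,"ry":0,"rz":0,"fingers":0.7},
    {"x":0.4,"y":0,"z":0.3,"rx":0,"ry":0,"rz":0,"fingers":0.7},
    {"x":0.4,"y":0,"z":0.3,"rx":0,"ry":0,"rz":0,"fingers":0.7},
    {"x":0.4,"y":0,"z":0.3,"rx":0,"ry":0,"rz":0,"fingers":0.7},
  ],
)

```text
time_s: 25.1
tool_pos: [0.5562, 0.1446, 0.0338]
tool_rot: [-179.9, -34.7, 95.0]
force: [-1.9, -10.7, 4.5]
grip_width: 0.0132
grasp_force: 5.0
```

Call:
drive_tool(
  moves=[
    {"x":0,"y":0,"z":0,"rx":0,"ry":0,"rz":0,"fingers":0.7},
    {"x":0,"y":0,"z":0,"rx":0,"ry":0,"rz":0,"fingers":0.7},
    {"x":0,"y":0,"z":0,"rx":0,"ry":0,"rz":0,"fingers":0.7},
    {"x":0,"y":0,"z":0,"rx":0,"ry":0,"rz":0,"fingers":0.7},
  ],
)

```text
time_s: 25.6
tool_pos: [0.5562, 0.1446, 0.0339]
tool_rot: [-179.9, -34.8, 95.0]
force: [-1.2, -9.4, 3.8]
grip_width: 0.013
grasp_force: 5.0
```

```bash
python3 - <<'E'
from h import *
show();lead()
E
```

```text
25.6 [0.5562 0.1446 0.0339] [-179.8995  -34.7501   95.0496] SN [0.5672 0.0926] F [-1.1916 -9.4335  3.8076] g 0.012993681239180611 4.996761377494181 q [ 39.4  32.5 -43.8 105.9 -15.9  53.8  14.7]
lead n 0.1049949180351417 s 0.5671572982840297 contact z 0.03274621080418014
```

A steady push of about 10 N was held. I release it gradually, straight back from the face, then rise away.

Call:
drive_tool(
  moves=[
    {"x":-1.5,"y":0,"z":-1.1,"rx":0,"ry":0,"rz":0,"fingers":0.7},
    {"x":-4,"y":0,"z":-2.8,"rx":0,"ry":0,"rz":0,"fingers":0.7},
    {"x":-9,"y":0,"z":-6.3,"rx":0,"ry":0,"rz":0,"fingers":0.7},
    {"x":-20,"y":0,"z":-20,"rx":0,"ry":0,"rz":0,"fingers":0.7},
    {"x":-30,"y":0,"z":-50,"rx":0,"ry":0,"rz":0,"fingers":0.7},
    {"x":-40,"y":0,"z":-110,"rx":0,"ry":0,"rz":0,"fingers":0.7},
    {"x":-50,"y":0,"z":-170,"rx":0,"ry":0,"rz":0,"fingers":0.7},
    {"x":-60,"y":0,"z":-230,"rx":0,"ry":0,"rz":0,"fingers":0.7},
    {"x":-60,"y":0,"z":-230,"rx":0,"ry":0,"rz":0,"fingers":0.7},
    {"x":-60,"y":0,"z":-230,"rx":0,"ry":0,"rz":0,"fingers":0.7},
  ],
)

```text
time_s: 26.85
tool_pos: [0.5717, -0.0324, 0.1881]
tool_rot: [-179.8, -35.0, 95.1]
force: [-0.1, 0.8, -0.3]
grip_width: 0.0129
grasp_force: 0.0
```

```bash
python3 - <<'E'
from h import *
show()
S=vision.read_camera("side");T=vision.read_camera("top")
for b in blobs(T,*GREEN): print(np.round(b[0][0],1),np.round(b[0][1],1), SN(plane(T,b[0][0],.195)))
for b in blobs(T,*YEL): print("tag",np.round(b[0][0],1),SN(plane(T,b[0][0],.216)))
s=cv2.resize(S["image"][130:290,235:360,::-1],None,fx=3.4,fy=3.4,interpolation=cv2.INTER_CUBIC)
t=cv2.resize(T["image"][175:335,195:290,::-1],None,fx=3.4,fy=3.4,interpolation=cv2.INTER_CUBIC)
im=np.hstack([s[:,:425],t]);cv2.imwrite("pics/m7.png",im);print(im.shape)
E
```

```text
26.85 [ 0.5717 -0.0324  0.1881] [-179.8428  -34.9729   95.125 ] SN [ 0.5663 -0.0851] F [-0.1137  0.7777 -0.2966] g 0.012890069248902566 0.0 q [ 52.2  26.6 -42.3  91.3 -16.   79.7  21.1]
[389.4 367.8] [22.4 19.7] [ 0.2855 -0.1744]
[233.  246.5] [17.7 17.7] [0.5673 0.1299]
[407.6 172.2] [20.4 19.6] [ 0.6959 -0.2597]
tag [216.1 246.5] [0.5678 0.1618]
(544, 748, 3)
```

View pics/m7.png

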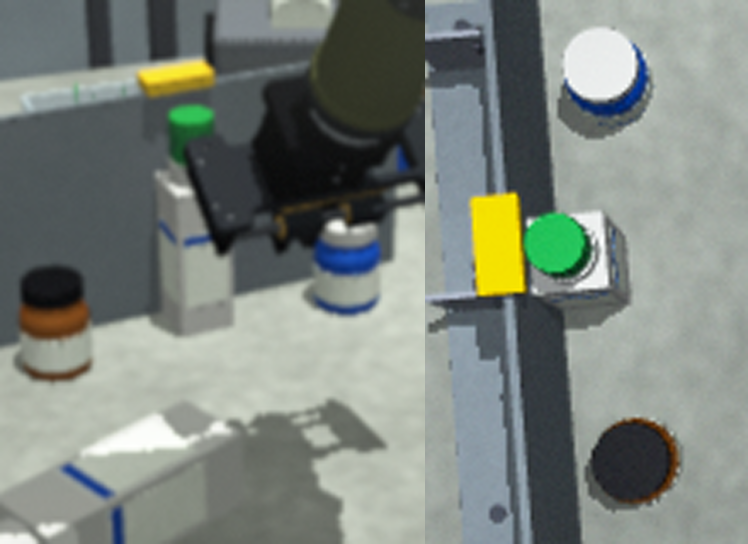

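The bottle stands upright, square and flush at the tag. The cap is at s 0.567 against the tag's 0.568, and at n 0.130, which is the face minus 25 mm. The jars are in place and the robot is clear.

```bash
python3 -c "
from cell import workorder
print(workorder.sign_off())"
```

```text
the job is handed in; nothing more can be done
None
```

The bottle leaned by itself at about 30°, was pushed upright by its foot, pressed flush at the yellow tag with a steady push of about 10 N and released; the highest force read at the panel was about 11 N, the jars did not move, and the job is handed in at about 27 s.

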